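Press a bead tray together in its bench clamp

TASK

On the bench clamp that holds the dark blue bead tray, squeeze the orange trigger back to its fixed grip, stroke after stroke, until the jaw has pushed the loose blue half tight up against the other half. Then let go of the trigger and press and hold the yellow release tab until the jaw has sprung all the way back, so that the closed tray is free. Do not touch the blue half with the robot, and leave the other clamp shut on its red tray.

Things in the scene. Friction and masses are not known exactly. Their poses are not given: they have to be found in the camera images.
- blue_clamp: Fixed quick clamp on a wood board, holding the dark blue tray. Origin: underside of the board, below the fixed grip's axis; x along the bar from grip to jaws, z up (mm, used below). Board x -95..225, y +-55, 15 thick; black head up to z 65. Fixed grip: black post 16 (x) by 22 (y) at x 0, top z 130, rigid. Fixed jaw face at x 205. The red clamp, on the table's other side, has the same shape.
- blue_clamp_trigger (a joint): Orange trigger, rad: 0 let go, 0.26 squeezed. Upright, x 28..38, y +-10, top z 125, pivot z 50; squeezed in -x to the grip with 8 to 20 N, springs back. From above: fingertips at z 91, opening 80+, centred 0 to 5 in front of the grip's axis (x 0..5; centred on the pair it jams, as the grip is rigid); close along x to about 38..44 with 25 N. A stroke walks the jaw 10 to 15.
- blue_tab (a point): Centre of the top of the blue clamp's yellow release tab, a plate 26 (x) by 24 (y) mm behind the grip, at x -80, z 85 mm in the clamp's frame. Press it 6 to 8 mm down (2 to 8 N, hard stop at about 9 mm) and hold for about 1 s with the trigger let go: the jaw springs back.
- jaw (a joint): Travel of the blue clamp's moving jaw in m: starts at about 0.002; 0 fully open (its face at x 82 mm in the clamp's frame, 50 mm wide, z 20..62), 0.043 with the tray tight. A ratchet of 5 mm teeth holds it between strokes: when the trigger is let go after the last, it rests at 0.041 to 0.042.
- blue_half: Loose half of the dark blue wooden tray, 40 (x) by 64 (y) by 20 mm high, open towards the other half, between guide rails on the blue clamp's board. Origin: centre of its underside. It starts 15 to 28 mm short of the fixed half; tight against it, its origin is at x 145, z 15 mm in the clamp's frame.
- red_jaw (a joint): The same travel (m) for the other clamp, which is shut on a dark red tray: about 0.041, to stay there.

How it is judged:
By the outcome, as a careful person would: the job done as asked, in the order asked, and still so for the second after the job is handed in, with the robot touching nothing.
It also fails if it takes over 51 s, if anything falls off the work surface, if the arm or the gripper's body presses on something with over 40 N, if the wrist force passes 120 N, or if a joint passes its speed limit or range.

ROBOT

A 7-joint arm with a two-finger parallel gripper is mounted at the origin on the work surface. World frame = base frame: x ahead of the robot, y to its left, z up, the work surface at z = 0. Lengths are in mm, angles in degrees, forces in N, time in s.
With the tool pointing down it reaches from about 425 to 875 mm from the base axis. Payload 9.9 kg.
Tool frame: the origin (TCP) lies on the front face of the gripper's body, between the roots of the fingers; the fingertips stand manip.tips_ahead ahead of it and the grasp point (between the pads) lies 54 mm ahead of it (manip.tips_ahead is the distance from the TCP to the fingertips, in mm); z points along the fingers, y is the line along which they close (so a half turn about z gives the same grasp; the last joint's range is limited). The gripper opens to 85 mm and grips with 20 to 120 N. Pads are 22 mm wide; open, the fingers measure 114 mm over their backs; the gripper's body (76 mm by 85 mm) begins 54 mm behind the grasp point. The pads swing forward as they close: fully open they stand 13 mm farther back than shut.
Start: joints at [70.829, 32.985, 1.427, 82.34, -0.859, 64.687, -3.237], TCP at [167.525, -653.886, 303.889] pointing down, gripper open.
Joint ranges: [-157.87, 157.87], [-19.46, 123.44], [-87.15, 90], [11.01, 140.99], [-62.26, 242.26], [9.8, 113.94], [-161.44, 161.44]. Speed limits (degrees/s): [127.2, 127.2, 172.46, 172.46, 180, 180, 180].

INTERFACE

Orientations are given as a 3x3 rotation matrix whose columns are the frame's x, y, z axes.
In Python, from bench import manip, camera, get_calibration gives the robot as it stands.
- The arm moves only by the tool servo_tool, never from a script. Its argument "series" is a list of rows, each a list of 3 entries, a list of its own where there are three numbers: the closure, from -1 (fully open) to 1 (shut), then the shift along the tool's x, y, z in units of 20 cm (1.0 is 20 cm), then the turn about the tool's z in units of 120 degrees (1.0 is 120 degrees). A call has 1 to 10 rows; each row is the pose to reach, as a shift and turn from the pose commanded when the call began, along the tool's axes at that moment; what a row does not reach only later rows make up. A row lasts 1/8 s, in which the tool goes at most 62.5 mm and 10.7 degrees, less where a joint would pass 70% of its speed; a pose out of reach is approached as far as the arm can. A call with a number of a shift or a turn outside -1 to 1 is refused whole. A call with a gripper value outside its range is refused whole. The fingers move at their own pace and stop on an object; "force" is the grip in N (left out, the last holds). Time passes only in rows, so rows that repeat a pose let the fingers close. It gives the time, the measured TCP pose, the force, the opening and the grip force at its end, in the units of the state.
- manip.observe(): the state, without advancing time (a new reading comes with each control period).
- camera(name): name is "side" or "top" or "wrist"; returns the picture (384x512x3 uint8, red, green, blue); there is no depth.
- get_calibration(name): a dict with "fx", "fy", "cx", "cy" (pixels), "distortion" ([k1, k2, p1, p2, k3] as OpenCV has them; the pictures are not rectified), "camera_from_world" (4x4, takes a point from world to camera coordinates). Camera axes: x right, y up, looking along -z (the intrinsics and any distortion apply to the point x, -y, -z); pixel columns grow to the right and rows downward; lengths in mm; the calibration is good to about 2 mm. A picture is of the moment at which its call begins: read the wrist's pose just before it. get_calibration takes no time and is no camera call; for the wrist camera it gives the pose at the moment of the call.
- manip.sign_off(): hands the job in; it is judged then, once.
The state is a dict: "time": time; "qpos": joint angles; "joint_vel": joint speeds; "joint_torque": joint torques, N m; "tcp_pos": TCP position; "orientation": TCP orientation; "wrist_force": force on the tool from outside, world axes, zero at the start; "torque": the same for the moment, N m; "grip_width": finger opening in mm; "grasp_force": force on a finger pad.
Only numpy, scipy, OpenCV 4.12 (cv2) and the standard library are available. Lean on these libraries where they do the work, as an engineer would, in place of code of your own. Each camera call takes 0.05 s, during which the arm holds its last target. There are 200 camera calls.

## Working session

There is one attempt and no reset: what is moved stays moved. The work goes in short steps, Python scripts to look and compute and a tool call to move; the robot and the scene stay as the last step left them, time stands still between calls to the robot, and variables do not carry over. Pictures are saved under pics/ and viewed, at most 10 in all, crops included, and the job is handed in when it is done.

Besides the shell and the picture viewer there is one more tool, called after "Call:" as name(argument=value, ...) on one line, values as JSON. servo_tool: Moves the arm, as the interface text tells. Shifts and turns lie within -1 to 1; 1 stands for 20 cm of shift or 120 degrees of turn. Its arguments: {"type":"object","properties":{"series":{"type":"array"},"force":{"type":"number"}},"required":["series"]}

```bash
ls; mkdir -p pics; cat > h.py <<'E'
import numpy as np, cv2
from bench import manip, camera, get_calibration
def K(c): return np.array([[c["fx"],0,c["cx"]],[0,c["fy"],c["cy"]],[0,0,1.]])
def ray(c,uv):
    p=cv2.undistortPoints(np.array([[uv]],float),K(c),np.array(c["distortion"],float))[0,0]
    T=np.array(c["camera_from_world"]); R=T[:3,:3]; o=-R.T@T[:3,3]
    d=R.T@np.array([p[0],-p[1],-1.]); return o,d
def onz(c,uv,z):
    o,d=ray(c,uv); return o+d*(z-o[2])/d[2]
def proj(c,P):
    T=np.array(c["camera_from_world"]); q=T[:3,:3]@np.array(P,float)+T[:3,3]
    return cv2.projectPoints(np.array([[q[0],-q[1],-q[2]]]),np.zeros(3),np.zeros(3),K(c),np.array(c["distortion"],float))[0][0,0]
def blobs(img,lo,hi,amin=30):
    h=cv2.cvtColor(img,cv2.COLOR_RGB2HSV); m=cv2.inRange(h,np.array(lo),np.array(hi))
    cs,_=cv2.findContours(m,cv2.RETR_EXTERNAL,cv2.CHAIN_APPROX_NONE)
    return sorted([c for c in cs if cv2.contourArea(c)>amin],key=cv2.contourArea,reverse=True)
def save(img,n): cv2.imwrite("pics/"+n,img[:,:,::-1])
E
python3 - <<'E'
from h import *
s=manip.observe(); print(s["time"],s["tcp_pos"],np.round(s["orientation"],3),manip.tips_ahead,s["grip_width"])
a=camera("top"); b=camera("side"); save(np.vstack([a]),"top.png"); save(b,"side.png")
np.savez("im.npz",top=a,side=b)
for n in("top","side"):
  c=get_calibration(n); o,d=ray(c,(256,192)); print(n,o.round(),d.round(2))
E
```

```text
pics
0.0 [ 167.42762361 -653.55894476  303.02665551] [[ 0.969  0.248 -0.001]
 [ 0.248 -0.969  0.002]
 [-0.    -0.002 -1.   ]] 72.6 85.38509608976402
top [ 517.  -32. 1139.] [ 0.07 -0.01 -1.  ]
side [ 192. -573.  677.] [ 0.43  0.62 -0.66]
```

View pics/top.png

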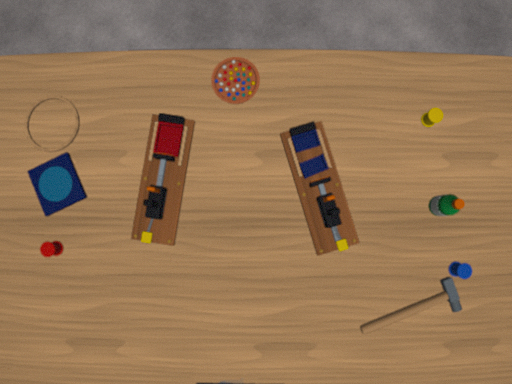

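View pics/side.png

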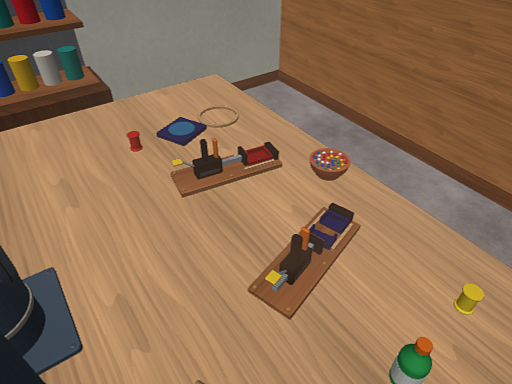

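The top view shows the blue clamp right of centre: board corners near (281,134), (320,122), (358,241) and (318,254), yellow tab at (342,245), orange trigger near (331,198). The side view shows its tab at (273,277). I'll fit the pose from the board's outline and the tab.

```bash
python3 - <<'E'
from h import *
d=np.load("im.npz"); ct=get_calibration("top"); cs=get_calibration("side")
def cen(c): return np.array(cv2.minAreaRect(c)[0])
yt=[cen(c) for c in blobs(d["top"],(24,150,120),(34,255,255))]; ys=[cen(c) for c in blobs(d["side"],(24,150,120),(34,255,255))]
print(np.round(yt),np.round(ys))
tt=min(yt,key=lambda p:np.hypot(*(p-[342,245]))); ts=min(ys,key=lambda p:np.hypot(*(p-[273,277])))
tab=onz(ct,tt,85); print("tab top@85",tab, "side@85",onz(cs,ts,85))
# board: darker/redder wood than the table
h=cv2.cvtColor(d["top"],cv2.COLOR_RGB2HSV); print(h[150,288],h[240,325],h[260,300],h[100,290])
m=(h[...,2]<135).astype(np.uint8); m=cv2.morphologyEx(m,cv2.MORPH_CLOSE,np.ones((7,7)))
m=cv2.morphologyEx(m,cv2.MORPH_OPEN,np.ones((5,5)))
n,l,st,ce=cv2.connectedComponentsWithStats(m); k=l[200,325]; print(st[k])
c,_=cv2.findContours((l==k).astype(np.uint8),cv2.RETR_EXTERNAL,cv2.CHAIN_APPROX_NONE)
P=np.array([onz(ct,p[0],15)[:2] for p in c[0]],np.float32)
r=cv2.minAreaRect(P); B=cv2.boxPoints(r); print(r,B.round())
C=np.array(r[0]); e=B[1]-B[0]; f=B[2]-B[1]; x=e if np.linalg.norm(e)>np.linalg.norm(f) else f
x=x/np.linalg.norm(x); x=x*np.sign(x@(C-tab[:2])); y=np.array([-x[1],x[0]])
O=C-65*x; print("O",O,"yaw",np.degrees(np.arctan2(x[1],x[0])),"tab in clamp",(tab[:2]-O)@x,(tab[:2]-O)@y)
for col,z in(((5,180,120),125),):
  for b in blobs(d["top"],(5,190,150),(15,255,255),5):
    p=cen(b); q=onz(ct,p,z)[:2]; print("orange",p.round(),(q-O)@x,(q-O)@y,cv2.contourArea(b))
s=manip.observe(); R=np.array(s["orientation"]); t=np.array(s["tcp_pos"])
print("to O in tool",R.T@(np.array([*O,91+72.6-0])-t))
E
```

```text
[[432. 117.]
 [342. 245.]
 [146. 237.]] [[468. 298.]
 [273. 277.]
 [177. 162.]]
tab top@85 [ 466.85829453 -237.03142374   85.        ] side@85 [ 464.02805482 -240.62057011   85.        ]
[ 13 158 121] [ 13 156 121] [ 15 119 161] [ 16 118 156]
[ 280  122   78  132 5604]
((607.6226196289062, -192.52687072753906), (324.294677734375, 112.45072174072266), 17.24143409729004) [[ 436. -187.]
 [ 469. -294.]
 [ 779. -198.]
 [ 746.  -91.]]
O [ 545.54344034 -211.79279006] yaw 17.241431731283463 tab in clamp -82.63007314572064 -0.7823383717977962
orange [459. 204.] -71.20664205368111 -281.48888110742337 59.0
orange [331. 197.] 29.061583894074307 -1.322352060982119 13.0
orange [150. 188.] 167.12797557853952 380.3993027119708 11.0
to O in tool [ 475.90658339 -333.9409014   139.97931115]
```

Call:
servo_tool(series=[[-1, [0.3, -0.21, 0], 0], [-1, [0.6, -0.42, 0], 0], [-1, [0.85, -0.6, 0], 0], [-1, [1, -0.7, 0], 0], [-1, [1, -0.7, 0], 0]])

```text
time: 0.72
tcp_pos: [330.5, -464.6, 303.8]
orientation: [[0.967, 0.256, 0.002], [0.256, -0.967, 0.002], [0.002, -0.002, -1.0]]
wrist_force: [0.2, 0.3, -0.3]
grip_width: 85.5
grasp_force: 0.0
```

Call:
servo_tool(series=[[-1, [0.3, -0.21, 0], 0], [-1, [0.6, -0.42, 0], 0], [-1, [0.85, -0.6, 0], 0], [-1, [1, -0.7, 0], 0], [-1, [1, -0.7, 0], 0]])

```text
time: 1.35
tcp_pos: [488.4, -279.6, 303.5]
orientation: [[0.967, 0.255, 0.001], [0.255, -0.967, 0.002], [0.001, -0.002, -1.0]]
wrist_force: [0.0, -0.9, 0.6]
grip_width: 85.2
grasp_force: 0.0
```

Call:
servo_tool(series=[[-1, [0.15, -0.1, 0], -0.08], [-1, [0.3, -0.2, 0], -0.16], [-1, [0.38, -0.27, 0], -0.24], [-1, [0.38, -0.27, 0], -0.32], [-1, [0.38, -0.27, 0], -0.4], [-1, [0.38, -0.27, 0], -0.48], [-1, [0.38, -0.27, 0], -0.56], [-1, [0.38, -0.27, 0], -0.64], [-1, [0.38, -0.27, 0], -0.72], [-1, [0.38, -0.27, 0], -0.774]])

```text
time: 2.6
tcp_pos: [544.9, -214.3, 303.5]
orientation: [[-0.299, 0.954, -0.001], [0.954, 0.299, -0.001], [-0.0, -0.001, -1.0]]
wrist_force: [1.1, -0.4, -0.0]
grip_width: 85.5
grasp_force: 0.0
```

```bash
cat >> h.py <<'E'
O=np.array([545.54,-211.79]); yaw=np.radians(17.24); X=np.array([np.cos(yaw),np.sin(yaw)]); Y=np.array([-X[1],X[0]])
def W(x,y,z): return np.array([*(O+x*X+y*Y),z])
def tool(P):
    s=manip.observe(); return np.array(s["orientation"]).T@(np.array(P)-np.array(s["tcp_pos"]))
E
python3 - <<'E'
from h import *
s=manip.observe(); R=np.array(s["orientation"]); c=get_calibration("wrist"); a=camera("wrist"); save(a,"w1.png")
print(s["time"],s["tcp_pos"],R.round(3),np.round(s["qpos"]),s["wrist_force"])
print("yaw tool y",np.degrees(np.arctan2(R[1,1],R[0,1])),"to grip",tool(W(3,0,91+72.6)))
o,d=ray(c,(256,192)); print(o,d)
for p in [(33,0,125),(0,0,130),(-80,0,85),(-95,-55,15),(-95,55,15)]: print(p,proj(c,W(*p)).round())
E
```

```text
2.6 [ 544.90939311 -214.29943693  303.47794972] [[-0.299  0.954 -0.001]
 [ 0.954  0.299 -0.001]
 [-0.    -0.001 -1.   ]] [ 35.  27. -27.  96.  14.  61.  21.] [ 1.05144355 -0.39108492 -0.04424685]
yaw tool y 17.376558035762326 to grip [  2.25869253   4.56447228 139.80349207]
[ 522.9175966  -143.85717043  373.22269658] [ 0.08402475 -0.27536328 -0.95766284]
(33, 0, 125) [302. 188.]
(0, 0, 130) [258. 190.]
(-80, 0, 85) [166. 175.]
(-95, -55, 15) [172. 208.]
(-95, 55, 15) [165. 106.]
```

View pics/w1.png

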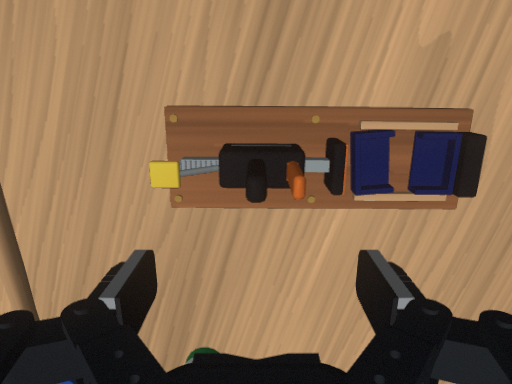

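The wrist view agrees with the fitted pose to about 2 mm: grip top near (257,192), trigger top (298,188), tab (165,174). The loose half is at x 350–393, with a gap before the fixed half at 412. Descending onto the pair now.

Call:
servo_tool(series=[[-1, [0.011, 0.02, 0.15], 0], [-1, [0.011, 0.02, 0.3], 0], [-1, [0.011, 0.02, 0.42], 0], [-1, [0.011, 0.02, 0.52], 0], [-1, [0.011, 0.02, 0.6], 0], [-1, [0.011, 0.02, 0.66], 0], [-1, [0.011, 0.02, 0.7], 0], [-1, [0.011, 0.02, 0.7], 0], [-1, [0.011, 0.02, 0.7], 0]], force=25)

```text
time: 3.78
tcp_pos: [549.2, -208.9, 164.4]
orientation: [[-0.297, 0.955, 0.001], [0.955, 0.297, -0.0], [-0.0, 0.001, -1.0]]
wrist_force: [0.9, -0.0, -0.1]
grip_width: 85.4
grasp_force: 0.0
```

```bash
python3 - <<'E'
from h import *
s=manip.observe(); t=np.array(s["tcp_pos"]); print(manip.tips_ahead,(t[:2]-O)@X,(t[:2]-O)@Y,t[2],s["wrist_force"],s["time"])
E
```

```text
72.6 4.336661984802187 1.6340019372613561 164.41997454457336 [ 0.87264526 -0.01758983 -0.10182459] 3.775
```

Call:
servo_tool(series=[[-0.4, [0, 0, 0], 0], [0, [0, 0, 0], 0], [0.08, [0, 0, 0], 0], [0.08, [0, 0, 0], 0], [0.08, [0, 0, 0], 0], [0.08, [0, 0, 0], 0], [0.08, [0, 0, 0], 0], [0.08, [0, 0, 0], 0]], force=25)

```text
time: 4.78
tcp_pos: [553.6, -207.6, 166.6]
orientation: [[-0.298, 0.954, 0.011], [0.954, 0.298, 0.0], [-0.003, 0.01, -1.0]]
wrist_force: [9.2, 4.0, 8.9]
grip_width: 39.6
grasp_force: 5.7
```

```bash
python3 - <<'E'
from h import *
s=manip.observe(); t=np.array(s["tcp_pos"]); print(manip.tips_ahead,(t[:2]-O)@X,(t[:2]-O)@Y,t[2],s["wrist_force"],s["time"])
ct=get_calibration("top"); a=camera("wrist");b=camera("top");q=camera("side")
save(np.hstack([cv2.resize(a,(400,300)),cv2.resize(q[190:350,220:400],(400,300))]),"s1.png")
E
```

```text
72.6 8.95869368936596 1.6030298420408369 166.57219315135478 [9.22304317 3.99799722 8.92475377] 4.775
```

View pics/s1.png

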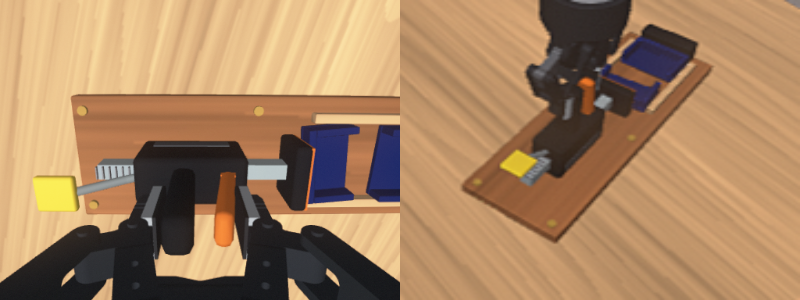

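The wrist view shows the pads around grip and trigger, the trigger partly squeezed, and the jaw now at the loose half. The arm yielded about 4.6 mm towards the jaws, so I'll shift back along -y and press fully.

Call:
servo_tool(series=[[0.1, [0, -0.015, 0], 0], [0.1, [0, -0.025, 0], 0], [0.1, [0, -0.025, 0], 0], [0.1, [0, -0.025, 0], 0]], force=25)

```text
time: 5.42
tcp_pos: [549.0, -209.1, 166.3]
orientation: [[-0.298, 0.954, 0.011], [0.954, 0.298, 0.0], [-0.003, 0.011, -1.0]]
wrist_force: [11.2, 4.0, 6.5]
grip_width: 38.2
grasp_force: 6.3
```

```bash
cat >> h.py <<'E'
def st():
    s=manip.observe(); t=np.array(s["tcp_pos"]); f=np.array(s["wrist_force"]); print("t %.2f x %.1f y %.1f z %.1f w %.1f"%(s["time"],(t[:2]-O)@X,(t[:2]-O)@Y,t[2],s["grip_width"]),"fx %.1f fy %.1f fz %.1f"%(f[:2]@X,f[:2]@Y,f[2]))
def look(n,z=62):
    # clamp-frame rectified top-down view at height z from the wrist camera, 3 px per mm
    c=get_calibration("wrist"); a=camera("wrist")
    src=np.float32([(0,0),(600,0),(600,330),(0,330)]); m=[(50,55),(250,55),(250,-55),(50,-55)]
    d=np.float32([proj(c,W(x,y,z)) for x,y in m]); H=cv2.getPerspectiveTransform(d,src)
    r=cv2.warpPerspective(a,H,(600,330)); save(r,n); return r
E
python3 - <<'E'
from h import *
st(); c=get_calibration("wrist"); a=camera("wrist"); save(a,"s2.png")
h=cv2.cvtColor(a,cv2.COLOR_RGB2HSV)
for b in blobs(a,(110,120,40),(130,255,255),150):
    p=b[:,0]; print(cv2.contourArea(b),p.min(0),p.max(0),[onz(c,q,35)[:2]@X-O@X for q in (p[p[:,0].argmin()].astype(float),p[p[:,0].argmax()].astype(float))])
E
```

```text
t 5.42 x 4.1 y 1.6 z 166.3 w 38.2 fx 11.9 fy 0.4 fz 6.5
2326.5 [405 165] [471 249] [np.float64(96.02352162110537), np.float64(136.59020944222527)]
2185.5 [475 161] [511 257] [np.float64(149.10879499029477), np.float64(176.19762408577697)]
259.0 [419 250] [459 259] [np.float64(112.71516166825859), np.float64(139.40283951310357)]
```

View pics/s2.png

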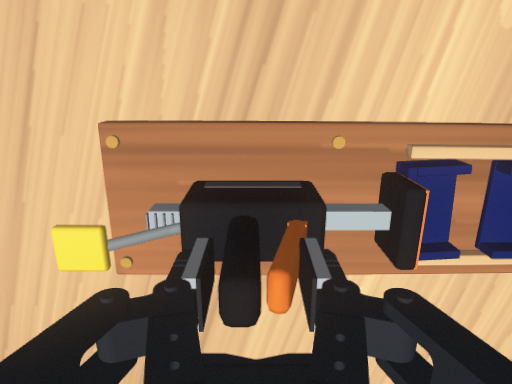

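The trigger leans back with a gap of about 8 px (3 mm) to the grip at the top, so the squeeze is nearly full. I'll finish it.

Call:
servo_tool(series=[[0.12, [0, -0.012, 0], 0], [0.16, [0, -0.015, 0], 0], [0.16, [0, -0.015, 0], 0], [0.16, [0, -0.015, 0], 0]], force=25)

```text
time: 5.98
tcp_pos: [549.0, -209.0, 166.7]
orientation: [[-0.3, 0.954, 0.017], [0.954, 0.3, 0.002], [-0.004, 0.017, -1.0]]
wrist_force: [20.2, 5.5, -0.4]
grip_width: 36.2
grasp_force: 10.5
```

```bash
python3 - <<'E'
from h import *
st(); a=camera("wrist"); save(a,"s3.png")
for nm,lo,hi in(("or",(4,180,60),(14,255,255)),("blue",(110,120,40),(130,255,255))):
  for b in blobs(a,lo,hi,150): p=b[:,0]; print(nm,cv2.contourArea(b),p.min(0),p.max(0))
E
```

```text
t 5.97 x 4.2 y 1.6 z 166.7 w 36.2 fx 20.9 fy -0.7 fz -0.4
or 2056.0 [265 220] [305 312]
blue 2580.0 [473 161] [511 256]
blue 2243.5 [406 165] [469 245]
blue 259.0 [418 248] [456 259]
```

Force has jumped to 21 N with little motion, so the trigger is at its stop. Next comes release and a second stroke.

Call:
servo_tool(series=[[-1, [0, 0.01, 0], 0], [-1, [0, 0.035, 0], 0], [-1, [0, 0.035, 0], 0], [-1, [0, 0.035, 0], 0], [-1, [0, 0.035, 0], 0], [-1, [0, 0.035, 0], 0]], force=25)

```text
time: 6.78
tcp_pos: [547.8, -209.3, 163.9]
orientation: [[-0.296, 0.955, -0.0], [0.955, 0.296, 0.0], [0.0, -0.0, -1.0]]
wrist_force: [-1.0, 0.3, -0.6]
grip_width: 85.6
grasp_force: 0.0
```

```bash
python3 - <<'E'
from h import *
st(); a=camera("wrist"); save(a,"s4.png")
for nm,lo,hi in(("or",(4,180,60),(14,255,255)),("blue",(110,120,40),(130,255,255))):
  for b in blobs(a,lo,hi,150): p=b[:,0]; print(nm,cv2.contourArea(b),p.min(0),p.max(0))
E
```

```text
t 6.78 x 2.9 y 1.7 z 163.9 w 85.6 fx -0.9 fy 0.6 fz -0.6
or 2626.0 [300 223] [344 321]
blue 3112.5 [412 167] [479 263]
blue 1596.5 [483 163] [511 261]
```

Call:
servo_tool(series=[[-0.3, [0, 0, 0], 0], [0.1, [0, -0.01, 0], 0], [0.16, [0, -0.025, 0], 0], [0.16, [0, -0.035, 0], 0], [0.16, [0, -0.035, 0], 0], [0.16, [0, -0.035, 0], 0], [0.16, [0, -0.035, 0], 0], [0.16, [0, -0.035, 0], 0]], force=25)

```text
time: 7.82
tcp_pos: [549.0, -208.8, 167.2]
orientation: [[-0.3, 0.954, 0.017], [0.954, 0.3, 0.001], [-0.004, 0.017, -1.0]]
wrist_force: [18.1, 5.9, 7.5]
grip_width: 36.2
grasp_force: 10.2
```

```bash
python3 - <<'E'
from h import *
st(); a=camera("wrist"); save(a,"s5.png")
for nm,lo,hi in(("or",(4,180,60),(14,255,255)),("blue",(110,120,40),(130,255,255))):
  for b in blobs(a,lo,hi,150): p=b[:,0]; print(nm,cv2.contourArea(b),p.min(0),p.max(0))
save(np.hstack([cv2.resize(cv2.imread("pics/"+n)[:,:,::-1],(400,300)) for n in("s4.png","s5.png")]),"c1.png")
E
```

```text
t 7.83 x 4.2 y 1.8 z 167.2 w 36.2 fx 19.1 fy 0.3 fz 7.5
or 2044.5 [265 220] [305 311]
blue 4631.0 [429 166] [511 259]
```

View pics/c1.png

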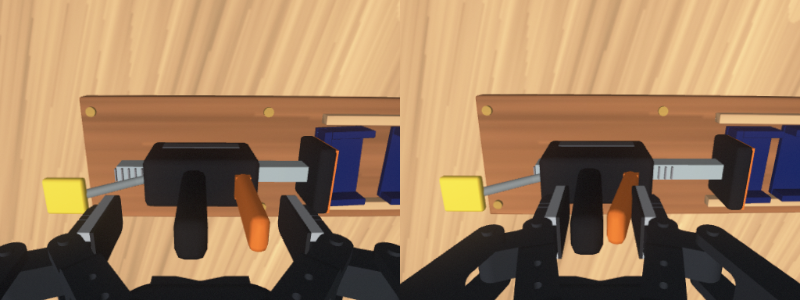

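Left, after the release: the trigger is upright and the jaw holds its gain (jaw at about (320,170)). Right, stroke 2: the jaw and loose half have moved further and the gap is closing. Continuing with strokes 3 and 4.

Call:
servo_tool(series=[[-1, [0, 0.01, 0], 0], [-1, [0, 0.035, 0], 0], [-1, [0, 0.035, 0], 0], [-1, [0, 0.035, 0], 0], [-1, [0, 0.035, 0], 0], [-1, [0, 0.035, 0], 0]], force=25)

```text
time: 8.62
tcp_pos: [547.8, -209.3, 163.8]
orientation: [[-0.296, 0.955, -0.0], [0.955, 0.296, -0.0], [0.0, -0.0, -1.0]]
wrist_force: [0.7, 0.9, 0.2]
grip_width: 85.4
grasp_force: 0.0
```

Call:
servo_tool(series=[[-0.3, [0, 0, 0], 0], [0.1, [0, -0.01, 0], 0], [0.16, [0, -0.025, 0], 0], [0.16, [0, -0.035, 0], 0], [0.16, [0, -0.035, 0], 0], [0.16, [0, -0.035, 0], 0], [0.16, [0, -0.035, 0], 0], [0.16, [0, -0.035, 0], 0]], force=25)

```text
time: 9.62
tcp_pos: [550.7, -208.3, 167.6]
orientation: [[-0.3, 0.954, 0.021], [0.954, 0.3, 0.002], [-0.004, 0.02, -1.0]]
wrist_force: [23.8, 6.6, 4.2]
grip_width: 36.3
grasp_force: 12.6
```

```bash
python3 - <<'E'
from h import *
st(); a=camera("wrist"); save(a,"s6.png")
for nm,lo,hi in(("or",(4,180,60),(14,255,255)),("blue",(110,120,40),(130,255,255))):
  for b in blobs(a,lo,hi,150): p=b[:,0]; print(nm,cv2.contourArea(b),p.min(0),p.max(0))
E
```

```text
t 9.62 x 6.0 y 1.8 z 167.6 w 36.3 fx 24.6 fy -0.7 fz 4.2
or 1963.5 [269 219] [302 312]
blue 4743.5 [439 165] [511 258]
```

Call:
servo_tool(series=[[-1, [0, 0.01, 0], 0], [-1, [0, 0.035, 0], 0], [-1, [0, 0.035, 0], 0], [-1, [0, 0.035, 0], 0], [-1, [0, 0.035, 0], 0], [-1, [0, 0.035, 0], 0]], force=25)

```text
time: 10.42
tcp_pos: [547.8, -209.3, 163.8]
orientation: [[-0.296, 0.955, -0.0], [0.955, 0.296, 0.0], [0.0, -0.0, -1.0]]
wrist_force: [-0.1, -0.1, -0.7]
grip_width: 85.1
grasp_force: 0.0
```

Call:
servo_tool(series=[[-0.3, [0, 0, 0], 0], [0.1, [0, -0.01, 0], 0], [0.16, [0, -0.025, 0], 0], [0.16, [0, -0.035, 0], 0], [0.16, [0, -0.035, 0], 0], [0.16, [0, -0.035, 0], 0], [0.16, [0, -0.035, 0], 0], [0.16, [0, -0.035, 0], 0]], force=25)

```text
time: 11.42
tcp_pos: [552.9, -207.5, 167.6]
orientation: [[-0.301, 0.953, 0.025], [0.954, 0.301, 0.003], [-0.005, 0.025, -1.0]]
wrist_force: [32.6, 8.4, -3.2]
grip_width: 39.3
grasp_force: 25.3
```

```bash
python3 - <<'E'
from h import *
st(); a=camera("wrist"); save(a,"s7.png")
for nm,lo,hi in(("or",(4,180,60),(14,255,255)),("blue",(110,120,40),(130,255,255))):
  for b in blobs(a,lo,hi,150): p=b[:,0]; print(nm,cv2.contourArea(b),p.min(0),p.max(0))
save(np.hstack([cv2.resize(cv2.imread("pics/"+n)[:,:,::-1],(400,300)) for n in("s6.png","s7.png")]),"c2.png")
E
```

```text
t 11.43 x 8.3 y 1.9 z 167.6 w 39.3 fx 33.7 fy -1.6 fz -3.2
or 1927.5 [279 220] [304 314]
blue 5185.5 [435 164] [511 258]
```

View pics/c2.png

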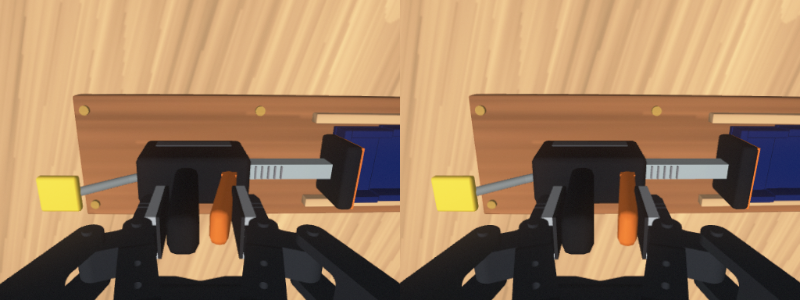

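Stroke 3 brought the halves together. Stroke 4 stalled at full grip force (34 N) with the trigger short of its stop, so the tray is tight. Now I'll let go, rise, and look before pressing the tab.

Call:
servo_tool(series=[[-1, [0, 0.01, 0], 0], [-1, [0, 0.035, 0], 0], [-1, [0, 0.035, 0], 0], [-1, [0, 0.035, 0], 0], [-1, [0, 0.035, 0], 0], [-1, [0, 0.035, -0.1], 0], [-1, [0, 0.035, -0.25], 0], [-1, [0, 0.035, -0.4], 0], [-1, [0, 0.035, -0.5], 0], [-1, [0, 0.035, -0.5], 0]])

```text
time: 12.72
tcp_pos: [548.4, -209.5, 265.3]
orientation: [[-0.296, 0.955, 0.003], [0.955, 0.296, -0.001], [-0.002, 0.002, -1.0]]
wrist_force: [0.7, 0.2, -1.0]
grip_width: 85.2
grasp_force: 0.0
```

Call:
servo_tool(series=[[0, [0, -0.2, 0], 0], [0.5, [0, -0.4, 0], 0], [1, [0, -0.42, 0], 0], [1, [0, -0.42, 0], 0], [1, [0, -0.42, 0], 0], [1, [0, -0.42, 0], 0], [1, [0, -0.42, 0], 0], [1, [0, -0.42, 0], 0]])

```text
time: 13.72
tcp_pos: [467.9, -234.0, 263.8]
orientation: [[-0.297, 0.955, 0.0], [0.955, 0.297, 0.0], [0.0, 0.0, -1.0]]
wrist_force: [0.4, -1.2, 0.6]
grip_width: 0.1
grasp_force: 0.0
```

```bash
python3 - <<'E'
from h import *
st(); print(manip.tips_ahead); c=get_calibration("wrist"); a=camera("wrist"); save(a,"t1.png"); b=camera("top")
for b_ in blobs(a,(24,150,100),(34,255,255),100):
  p=np.array(cv2.minAreaRect(b_)[0]); q=onz(c,p,85); print("tab",p,(q[:2]-O)@X,(q[:2]-O)@Y,tool([*q[:2],85+72.6]))
print("tool to -80,0",tool(W(-80,0,85+72.6)))
save(np.hstack([cv2.resize(a,(400,300)),cv2.resize(b[100:265,260:480],(400,300))]),"c3.png")
E
```

```text
t 13.72 x -80.7 y 1.8 z 263.8 w 0.1 fx 0.0 fy -1.2 fz 0.6
72.6
tab [255.  191.5] -81.73724650814034 1.3390580082690617 [ -0.42109728  -0.91098715 106.2911706 ]
tool to -80,0 [ -1.76062733   0.8258954  106.29119879]
```

View pics/c3.png

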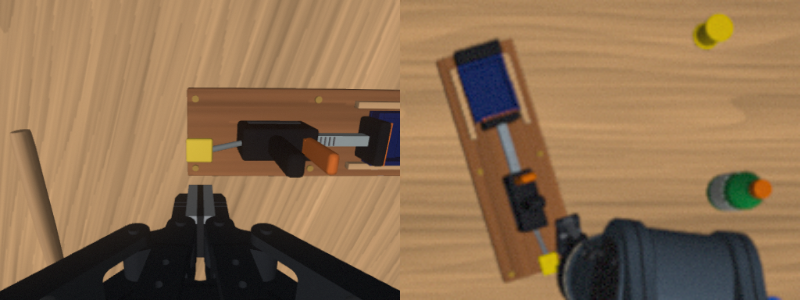

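The picture shows the halves closed together and the jaw against them. The trigger is upright and the shut fingers are in line with the tab (within 1 mm). Descending to find contact.

Call:
servo_tool(series=[[1, [0, 0, 0.2], 0], [1, [0, 0, 0.35], 0], [1, [0, 0, 0.42], 0], [1, [0, 0, 0.44], 0], [1, [0, 0, 0.455], 0], [1, [0, 0, 0.455], 0]])

```text
time: 14.58
tcp_pos: [468.1, -234.3, 173.5]
orientation: [[-0.296, 0.955, 0.001], [0.955, 0.296, -0.001], [-0.001, 0.001, -1.0]]
wrist_force: [0.4, 0.4, 0.3]
grip_width: -0.2
grasp_force: 0.0
```

Call:
servo_tool(series=[[1, [0, 0, 0.015], 0], [1, [0, 0, 0.03], 0], [1, [0, 0, 0.045], 0], [1, [0, 0, 0.06], 0], [1, [0, 0, 0.06], 0]])

```text
time: 15.2
tcp_pos: [467.6, -234.0, 160.6]
orientation: [[-0.297, 0.955, -0.0], [0.955, 0.297, 0.0], [0.0, -0.0, -1.0]]
wrist_force: [0.0, -0.6, -0.4]
grip_width: 0.2
grasp_force: 0.0
```

Call:
servo_tool(series=[[1, [0, 0, 0.01], 0], [1, [0, 0, 0.02], 0], [1, [0, 0, 0.03], 0], [1, [0, 0, 0.03], 0]])

```text
time: 15.7
tcp_pos: [467.5, -234.2, 154.8]
orientation: [[-0.296, 0.955, -0.0], [0.955, 0.296, -0.0], [0.0, -0.0, -1.0]]
wrist_force: [-2.4, -0.1, 2.3]
grip_width: 0.2
grasp_force: 1.6
```

Call:
servo_tool(series=[[1, [0, 0, 0.01], 0], [1, [0, 0, 0.02], 0], [1, [0, 0, 0.024], 0], [1, [0, 0, 0.024], 0], [1, [0, 0, 0.024], 0]])

```text
time: 16.32
tcp_pos: [466.3, -234.6, 149.9]
orientation: [[-0.296, 0.955, -0.003], [0.955, 0.296, -0.0], [0.0, -0.003, -1.0]]
wrist_force: [-6.4, -3.0, 6.1]
grip_width: 0.2
grasp_force: 3.7
```

```bash
python3 - <<'E'
from h import *
st(); a=camera("wrist"); b=camera("top"); save(np.hstack([cv2.resize(a,(400,300)),cv2.resize(b[100:265,260:480],(400,300))]),"c4.png")
E
```

```text
t 16.32 x -82.4 y 1.7 z 149.9 w 0.2 fx -7.0 fy -0.9 fz 6.1
```

View pics/c4.png

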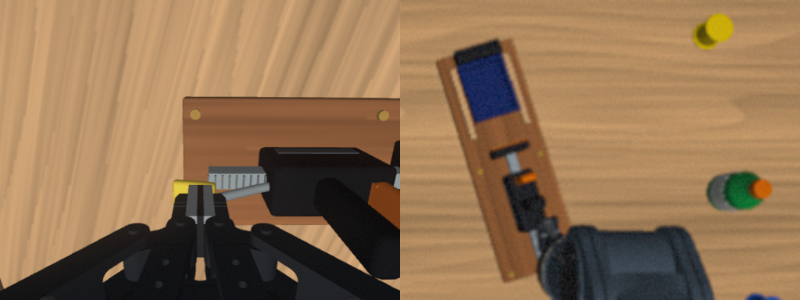

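The top view shows the jaw sprung well back at about (508,150), with the tray halves still together. I'll hold a little over a second more, then lift away.

Call:
servo_tool(series=[[1, [0, 0, 0], 0], [1, [0, 0, 0], 0], [1, [0, 0, 0], 0], [1, [0, 0, 0], 0], [1, [0, 0, 0], 0], [1, [0, 0, 0], 0], [1, [0, 0, 0], 0], [1, [0, 0, 0], 0], [1, [0, 0, 0], 0], [1, [0, 0, 0], 0]])

```text
time: 17.68
tcp_pos: [466.3, -234.6, 149.9]
orientation: [[-0.296, 0.955, -0.003], [0.955, 0.296, -0.0], [0.0, -0.003, -1.0]]
wrist_force: [-6.4, -1.9, 6.8]
grip_width: -0.0
grasp_force: 3.7
```

Call:
servo_tool(series=[[1, [0, 0, -0.03], 0], [1, [0, 0, -0.1], 0], [1, [0, 0, -0.3], 0], [1, [0, 0, -0.5], 0], [1, [0, 0, -0.6], 0], [1, [0, 0, -0.6], 0], [1, [0, -0.3, -0.6], 0], [1, [0, -0.3, -0.6], 0], [1, [0, -0.3, -0.6], 0]])

```text
time: 18.8
tcp_pos: [410.5, -251.9, 269.9]
orientation: [[-0.296, 0.955, 0.0], [0.955, 0.296, 0.0], [0.0, 0.0, -1.0]]
wrist_force: [-0.3, 0.5, -0.1]
grip_width: 0.2
grasp_force: 0.0
```

```bash
python3 - <<'E'
from h import *
st(); a=camera("wrist"); b=camera("top"); save(np.hstack([cv2.resize(a,(400,300)),cv2.resize(b[80:280,110:390],(400,300))]),"c5.png")
E
```

```text
t 18.80 x -140.8 y 1.7 z 269.9 w 0.2 fx -0.2 fy 0.6 fz -0.1
```

View pics/c5.png

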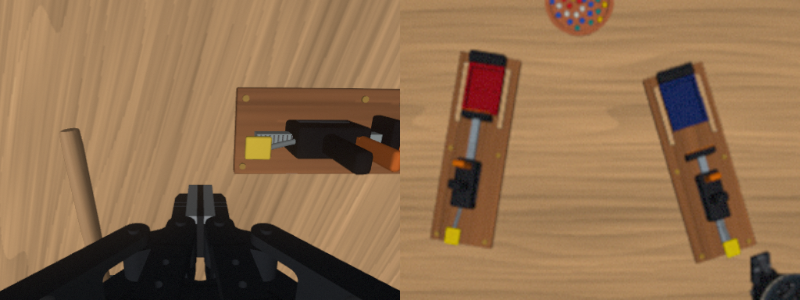

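The final view shows the blue tray closed against its fixed jaw (about (683,103)), the moving jaw fully back at (700,155), and the red clamp still shut. The robot is clear of everything, so I'm handing in.

```bash
python3 -c "
from bench import manip
print(manip.sign_off())"
```

```text
the job is handed in; nothing more can be done
None
```

The job is handed in: four trigger strokes closed the blue tray tight, and the release tab then sprang the jaw back. The last picture shows the tray closed and free, the red clamp still shut and the robot clear at 18.8 s; no verdict came back.

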